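# Lock the closing ring of a leaning collet fixture

### The job

Close and lock the leaning collet fixture: first draw the pin that blocks the ring out of its bore and hang it upright by its flange well inside the notch of the pin rest, and let go of it. Then turn the hexagonal closing ring clockwise (seen looking onto the face) until it is hard against its stop, with its ear at the locked mark, and let go. Do not knock over or push away the arbor, bottle, spring or pliers.

Things in the scene. Friction and masses are not known exactly. Their poses are not given: they have to be found in the camera images.
- fixture: Steel stand, 150 x 150 mm base, fixed to the bench; carries a grey square face plate (160 x 160 x 24 mm) that leans 30 deg towards the stand's -x side, which faces the front right of the bench (the robot's near right); its x axis points away to the left. Origin: centre of the base's underside. The face centre lies 95 mm above it.
- ring_seat (a point): Centre of the face plate's front surface, on the turning axis of the ring; fixed. z axis: out of the face, along the ring's axis, leaning 30 deg from vertical towards the near right; x axis: uphill along the face, away from that side; y axis: level along the face, towards the near left.
- ring (a joint): Angle of the hexagonal closing ring about ring_seat's z axis, rad; grows as it turns clockwise seen looking onto the face. Starts at 0 to 0.45; the pin in its bore blocks it at about 0.65; 2.10 is the hard stop at the locked mark. Stiff (0.6 N m friction, no spring): stays where left. 1.5 to 2 N m at the stop suffices. The turn is long for one grasp: regrasp other flats.
- ring_grip (a point): Point on the ring's axis 34 mm above the face: a good TCP height for gripping it with the tool along the axis. Ring: steel, regular hexagon 60 mm across flats, 69 mm over corners, flats from 9 to 42 mm above the face; captive, only turns. A fixed collet, 33 mm wide, shows in its middle up to 53 mm above the face. Turns with the ring, z axis as ring_seat.
- ear_tip (a point): Outer end of the ring's ear, 68 mm from the axis; the ear (14 mm wide, 2 to 10 mm above the face) stands out of the middle of one flat. At joint angle q it points at -30 deg - q in the face, measured from ring_seat's x axis towards its y axis: -150 deg at the stop. The locked mark is a raised steel bar (16 x 7 x 3 mm) on the face at -150 deg, 71 to 87 mm from the axis.
- bore (a point): Mouth of the pin's bore in the face, 60 mm from the ring's axis at -87 deg (on the far right of the ring); z axis as ring_seat. Bore 15 mm wide, 24 mm deep, open below.
- pin: Loose steel pin, about 0.15 kg, 82 mm long: shank 12 mm thick reaching 36 mm below the flange; flange 28 mm wide, 5 mm thick; dark round head 20 mm wide, 5 to 46 mm above the flange's underside (origin). z axis: towards the head. It starts in the bore leaning 30 deg, flange on the face; draw it over 36 mm along its axis. Fingers closing along the face's x axis clear the ring.
- pin_flange (a point): Centre of the underside of the pin's flange (same point as the pin's origin).
- pin_rest: Small fixed steel stand (85 x 80 mm base) with a forked grey plate, 10 mm thick, top at 80 mm. Origin: under it on the bench, vertically below notch. x axis: from the notch's open end towards its closed end.
- notch (a point): Where the pin's axis should hang: at the top surface of the forked plate, 80 mm above the bench, z axis up. Notch 17 mm wide, from its open end at x = -37 mm to its closed end at x = +9 mm of this point. The flange rests on the fork, the shank hangs through the notch; 58 mm of free height below the plate.
- arbor: Bystander: dark steel collet arbor, 56 mm diameter, 105 mm tall, standing; origin under its centre.
- bottle: Bystander: white bottle with blue spout cap, 45 mm diameter, 122 mm tall, standing; origin under its centre.
- spring: Bystander: compression spring, 47 mm diameter, 58 mm tall, standing; origin under its centre.
- pliers: Bystander: yellow-handled pliers, 191 x 63 x 14 mm, lying; origin under the centre.

How it is judged:
By the outcome, as a careful person would: the job done as asked, in the order asked, and still so for the second after the job is handed in, with the robot touching nothing.
It also fails if it takes over 72 s, if anything falls off the work surface, if the arm or the gripper's body presses on something with over 40 N, if the wrist force passes 120 N, or if a joint passes its speed limit or range.

### The arm

A 7-joint arm with a two-finger parallel gripper is mounted at the origin on a cart in front of the work surface, level with it; the furniture and walls round the work are solid. World frame = base frame: x ahead of the robot, y to its left, z up, the work surface at z = 0. Lengths are in m, angles in rad, forces in N, time in s.
With the tool pointing down it reaches from about 0.4 to 0.85 m from the base axis. Payload 4.5 kg.
Tool frame: the origin (TCP) lies between the finger pads, 19 mm behind the fingertips; this is the grasp point; z points along the fingers, y is the line along which they close (so a half turn about z gives the same grasp; the last joint's range is limited). The gripper opens to 85 mm and grips with 20 to 120 N. Pads are 22 mm wide; open, the fingers measure 114 mm over their backs; the gripper's body (76 mm by 85 mm) begins 54 mm behind the grasp point. The pads swing forward as they close: fully open they stand 13 mm farther back than shut.
Start: joints at [-1.069, 0.689, -0.195, 1.565, 0.157, 0.902, -0.215], TCP at [0.282, 0.558, 0.25] pointing down, gripper open.
Joint ranges: [-3.01, 3.01], [-0.46, 2.08], [-1.47, 1.51], [0.13, 2.56], [-1, 4.14], [0.04, 2.09], [-2.66, 2.66]. Speed limits (rad/s): [2.57, 2.57, 3.14, 3.14, 3.14, 3.14, 3.14].

### API

Orientations are given as a unit quaternion [w, x, y, z].
In Python, from station import manip gives the robot as it stands.
- The arm moves only by the shell command python3 jog.py 'ROWS' [OPENING]. ROWS is a JSON object whose key "moves" holds a list of rows, 1 to 8 of them, each of 6 numbers: dx, dy, dz in shares of the most that a row can go, 1 being 62.5 mm, then a rotation vector rx, ry, rz in rad; each row shifts and turns the commanded pose from where the row before left it, along the tool's axes as they then stand; what a row does not reach is not made up. A row lasts 1/8 s, in which the tool goes at most 0.0625 m and 0.188 rad, less where a joint would pass 70% of its speed; a pose out of reach is approached as far as the arm can. OPENING is the opening from 0.0 (shut) to 1.0 (fully open), set as the command begins (- or left out keeps the last). The fingers move at their own pace and stop on an object; the grip force is fixed at half the most. Time passes only in rows, so rows that do not move let the fingers close. It prints the time, the measured TCP pose, the force, the opening and the grip force at its end. Input that does not fit is refused with a message, and nothing moves.
- manip.sense(): the state, without advancing time (a new reading comes with each control period).
- manip.snapshot(name): name is "scene" or "top" or "wrist"; returns the picture (384x512x3 uint8, red, green, blue); there is no depth.
- manip.camera_params(name): a dict with "fx", "fy", "cx", "cy" (pixels), "R" (3x3) and "t" (3): a world point X has camera coordinates R X + t. Camera axes: x right, y down, z forward; pixel columns grow to the right and rows downward; lengths in m; the calibration is good to about 2 mm. A picture is of the moment at which its call begins: read the wrist's pose just before it. camera_params takes no time and is no camera call; for the wrist camera it gives the pose at the moment of the call.
- manip.hand_in(): hands the job in; it is judged then, once.
The state is a dict: "clock": time; "q": joint angles; "joint_vel": joint speeds; "joint_torque": joint torques, N m; "position": TCP position; "orientation": TCP orientation; "force": force on the tool from outside, world axes, zero at the start; "torque": the same for the moment, N m; "grip_width": opening from 0.0 (shut) to 1.0 (fully open); "gripper_force": force on a finger pad.
Only numpy, scipy, OpenCV 4.12 (cv2) and the standard library are available. Lean on these libraries where they do the work, as an engineer would, in place of code of your own. Each camera call takes 0.05 s, during which the arm holds its last target. There are 200 camera calls.

## Working session

There is one attempt and no reset: what is moved stays moved. The work goes in short steps, Python scripts to look and compute and a shell command to move; the robot and the scene stay as the last step left them, time stands still between calls to the robot, and variables do not carry over. Pictures are saved under pics/ and viewed, at most 13 in all, crops included, and the job is handed in when it is done.

```bash
ls; mkdir -p pics; python3 - <<'E'
from station import manip
import cv2,numpy as np
for n in ("scene","top"):
    im=manip.snapshot(n); cv2.imwrite(f"pics/{n}0.png",im[...,::-1])
    p=manip.camera_params(n); print(n,p["fx"],p["cx"],p["cy"],np.round(p["R"],3).tolist(),np.round(p["t"],3).tolist())
s=manip.sense();print(s)
E
```

```text
jog.py
pics
station.py
scene 486.84849840336625 260.2670424106544 190.85229502246804 [[0.838, -0.546, -0.014], [-0.278, -0.405, -0.871], [0.47, 0.734, -0.491]] [-0.452, 0.218, 1.465]
top 455.3162283426502 258.23088801508015 187.48995636853869 [[-0.02, -1.0, -0.0], [-0.988, 0.02, -0.151], [0.151, -0.003, -0.988]] [-0.025, 0.551, 1.275]
{'clock': 0.1, 'q': array([-1.06918315,  0.68991838, -0.19453872,  1.56623686,  0.15729125,
        0.90250735, -0.21513219]), 'joint_vel': array([ 0.00087889, -0.00283406,  0.00024249, -0.00128504, -0.00179684,
       -0.00039885,  0.00058477]), 'joint_torque': array([-2.95403217e-03, -5.40595794e+01, -1.27147101e+00, -1.58984685e+01,
        9.38034762e-03,  4.40449978e-03,  1.19983179e-05]), 'position': array([0.28161206, 0.55733924, 0.24925414]), 'orientation': array([-1.43995031e-04,  2.31753775e-01,  9.72774117e-01, -8.26950224e-04]), 'force': array([-0.51075573,  0.13873693,  0.44697717]), 'torque': array([-0.00870904, -0.01761775,  0.00579692]), 'gripper_force': 0.0, 'grip_width': 1.0022215440182354}
```
View pics/scene0.png

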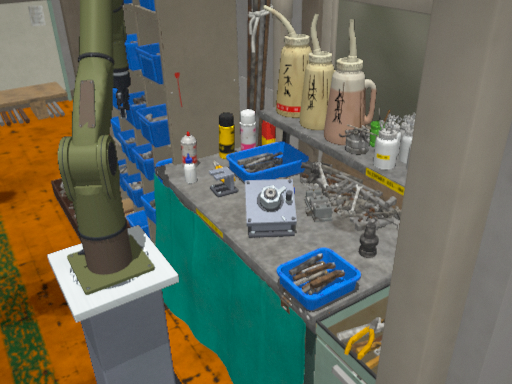

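View pics/top0.png

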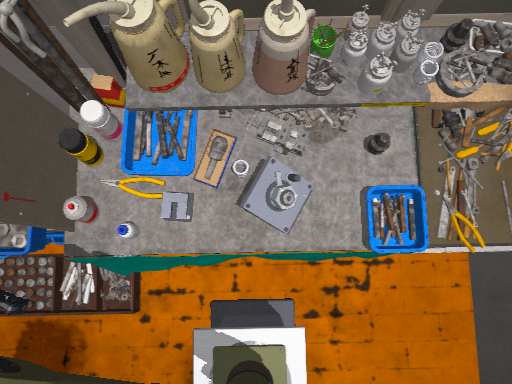

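The top view shows the fixture near (275,193), the pin rest at (177,206), the spring at (240,168), the pliers at (140,187), the bottle at (126,230) and the arbor at (378,144). I'll enlarge it.

```bash
python3 - <<'E'
import cv2,numpy as np
a=cv2.imread("pics/top0.png")
c1=cv2.resize(a[150:238,232:318],None,fx=6,fy=6,interpolation=cv2.INTER_CUBIC)
c2=cv2.resize(a[180:230,155:200],None,fx=6,fy=6,interpolation=cv2.INTER_CUBIC)
o=np.zeros((528,516+270,3),np.uint8);o[:,:516]=c1;o[:300,516:]=c2
cv2.imwrite("pics/c_top.png",o)
s=cv2.imread("pics/scene0.png")
cv2.imwrite("pics/c_sc.png",cv2.resize(s[155:245,200:330],None,fx=6,fy=6,interpolation=cv2.INTER_CUBIC))
E
```

View pics/c_top.png

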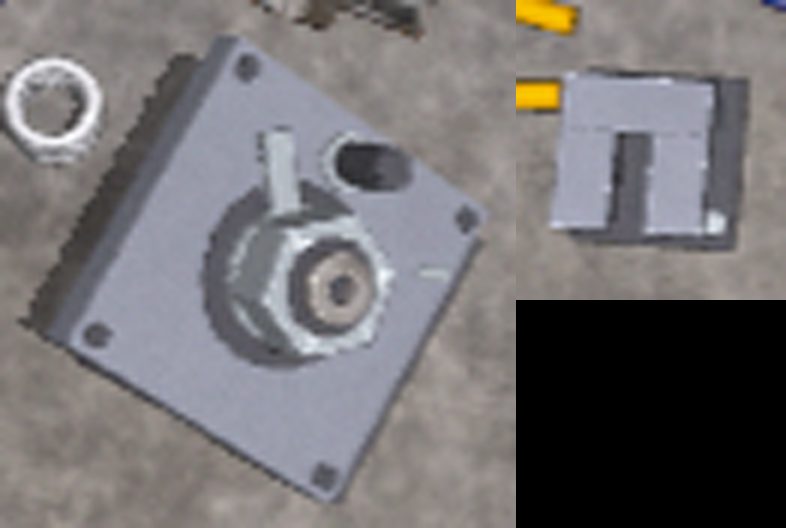

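View pics/c_sc.png

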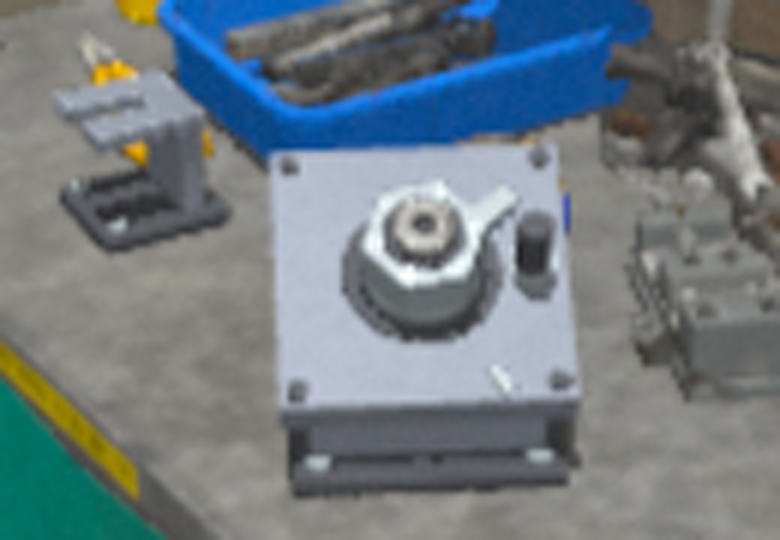

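The crops show the four corner holes of the face, the ring and collet, the ear (up-left of the ring), the pin on the far right, the mark, and the notch opening towards the robot. Next I'll triangulate them.

```bash
cat > h.py <<'E'
import numpy as np
from station import manip
from scipy.spatial.transform import Rotation as Ro
def cam(n):
    p=manip.camera_params(n); return np.array([p["fx"],p["fy"],p["cx"],p["cy"]]),np.array(p["R"]),np.array(p["t"])
def ray(c,u,v):
    k,R,t=c; d=R.T@[(u-k[2])/k[0],(v-k[3])/k[1],1]; return -R.T@t,d/np.linalg.norm(d)
def tri(c1,p1,c2,p2):
    o,d=ray(c1,*p1);o2,d2=ray(c2,*p2)
    s=np.linalg.lstsq(np.c_[d,-d2],o2-o,rcond=None)[0]
    a,b=o+s[0]*d,o2+s[1]*d2; return (a+b)/2,np.linalg.norm(a-b)
def plane(c,p,z):
    o,d=ray(c,*p); return o+d*(z-o[2])/d[2]
def proj(c,X):
    k,R,t=c; q=R@X+t; return k[2]+k[0]*q[0]/q[2],k[3]+k[1]*q[1]/q[2]
def Rt(): 
    s=manip.sense(); q=s["orientation"]; return s["position"],Ro.from_quat(np.r_[q[1:],q[0]]),s
E
python3 - <<'E'
from h import *
np.set_printoptions(precision=4,suppress=True)
T,S=cam("top"),cam("scene")
ct=lambda x,y,ox=232,oy=150:(ox+(x+.5)/6-.5,oy+(y+.5)/6-.5)
cs=lambda x,y:ct(x,y,200,155)
P={}
for n,a,b in [("ul",(97,335),(289,165)),("ur",(247,67),(540,156)),("dr",(467,218),(562,380)),("dl",(325,474),(298,391)),("collet",(342,290),(424,222)),("ear",(278,133),(505,195)),("mark",(433,272),(500,380)),("head",(393,166),(535,222))]:
    P[n],e=tri(T,ct(*a),S,cs(*b)); print(n,P[n],round(e,4))
c=sum(P[k] for k in("ul","ur","dr","dl"))/4
x=(P["ul"]+P["ur"]-P["dr"]-P["dl"]);x/=np.linalg.norm(x)
y=(P["ul"]+P["dl"]-P["ur"]-P["dr"]);y/=np.linalg.norm(y)
z=np.cross(x,y);print("c",c,"x",x,"y",y,"z",z,"tilt",np.degrees(np.arccos(z[2])), "xy", x@y)
yaw=np.arctan2(x[1],x[0]);yaw2=np.arctan2(-y[0],y[1]);print("yaw",yaw,yaw2)
yw=(yaw+yaw2)/2
F=(Ro.from_euler("z",yw)*Ro.from_euler("y",-np.pi/6)).as_matrix();print(F)
for k in P: print(k,F.T@(P[k]-c))
# refined centre from collet axis
for p in [(617,131),(655,132),(612,228),(648,232),(565,72),(714,83),(705,234),(552,228)]:
    print(p,plane(T,ct(p[0]-516,p[1],155,180),.08))
for p in [(58,102),(90,140),(140,105),(118,95)]: print(p,plane(S,cs(*p),.08))
E
```

```text
ul [ 0.488  -0.0066  0.131 ] 0.0015
ur [ 0.609  -0.0767  0.1308] 0.0011
dr [ 0.5485 -0.182   0.0601] 0.0015
dl [ 0.4278 -0.1107  0.0591] 0.003
collet [ 0.5048 -0.1159  0.1402] 0.0017
ear [ 0.5784 -0.0895  0.1218] 0.0048
mark [ 0.5219 -0.1643  0.0606] 0.0038
head [ 0.5606 -0.1405  0.134 ] 0.0033
c [ 0.5183 -0.094   0.0953] x [0.4304 0.7459 0.5083] y [-0.8631  0.5049 -0.0029] z [-0.2588 -0.4375  0.8612] tilt 30.55235054476704 xy 0.003656650590138716
yaw 1.047425095622813 1.0414723274583217
[[ 0.4351 -0.8646 -0.2512]
 [ 0.7488  0.5024 -0.4323]
 [ 0.5    -0.      0.866 ]]
ul [0.0701 0.0701 0.0008]
ur [ 0.0702 -0.0698  0.0005]
dr [-0.0703 -0.0703  0.    ]
dl [-0.0699  0.0699 -0.0014]
collet [0.0002 0.0007 0.0518]
ear [ 0.0428 -0.0496  0.0059]
mark [-0.0684 -0.0384 -0.0005]
head [ 0.0029 -0.0599  0.0431]
(617, 131) [0.51   0.2073 0.08  ]
(655, 132) [0.5092 0.1896 0.08  ]
(612, 228) [0.4648 0.2092 0.08  ]
(648, 232) [0.4626 0.1925 0.08  ]
(565, 72) [0.5383 0.2318 0.08  ]
(714, 83) [0.5317 0.1622 0.08  ]
(705, 234) [0.4611 0.1661 0.08  ]
(552, 228) [0.4653 0.237  0.08  ]
(58, 102) [0.4614 0.2259 0.08  ]
(90, 140) [0.4537 0.1701 0.08  ]
(140, 105) [0.5012 0.1934 0.08  ]
(118, 95) [0.4966 0.2131 0.08  ]
```

```bash
cat >> h.py <<'E'
np.set_printoptions(precision=4,suppress=True)
C=np.array([.5183,-.094,.0953]); F=(Ro.from_euler("z",1.0444)*Ro.from_euler("y",-np.pi/6)).as_matrix()
RF=Ro.from_matrix(np.c_[F[:,1],F[:,0],-F[:,2]])
def face(x,y,z): return C+F@np.array([x,y,z])
PIN=60*np.array([np.cos(np.radians(-87)),np.sin(np.radians(-87))])/1000
def go(X,R=None):
    p,r,s=Rt(); print("tool d",r.inv().apply(X-p), "rot", (r.inv()*R).as_rotvec() if R is not None else "", "q",s["q"],"F",s["force"],"grip",s["grip_width"],s["gripper_force"],"t",s["clock"])
E
python3 - <<'E'
from h import *
print(face(*PIN,.13), face(*PIN,.03))
go(face(*PIN,.13),RF)
E
```

```text
[ 0.5388 -0.178   0.2095] [ 0.5639 -0.1347  0.1229]
tool d [-0.5611 -0.5403  0.0408] rot [-0.5251 -0.0152  0.0573] q [-1.0692  0.6899 -0.1945  1.5662  0.1573  0.9025 -0.2151] F [-0.5108  0.1387  0.447 ] grip 1.0022215440182354 0.0 t 0.1
```

Careful with the scale: shifts go in shares of 62.5 mm. That gives: -0.035 m is -0.56, -0.034 m is -0.544.

```bash
python3 jog.py '{"moves": [[-0.56,-0.544,0,0,0,0],[-0.56,-0.544,0,0,0,0],[-0.56,-0.544,0,0,0,0],[-0.56,-0.544,0,0,0,0],[-0.56,-0.544,0,0,0,0],[-0.56,-0.544,0,0,0,0],[-0.56,-0.544,0,0,0,0],[-0.56,-0.544,0,0,0,0]]}' 0.55
python3 jog.py '{"moves": [[-0.56,-0.544,0,0,0,0],[-0.56,-0.544,0,0,0,0],[-0.56,-0.544,0,0,0,0],[-0.56,-0.544,0,0,0,0],[-0.56,-0.544,0,0,0,0],[-0.56,-0.544,0,0,0,0],[0,0,0,0,0,0],[0,0,0,0,0,0]]}'
python3 -c "
from h import *
go(face(*PIN,.13),RF)"
```

```text
clock: 1.1
position: [0.4094, 0.1873, 0.2499]
orientation: [-0.0, 0.232, 0.973, -0.0]
force: [0.8, -0.0, 0.4]
grip_width: 0.55
gripper_force: 0.0
clock: 2.1
position: [0.5041, -0.0873, 0.2497]
orientation: [-0.001, 0.232, 0.973, 0.0]
force: [0.5, 1.0, 0.6]
grip_width: 0.548
gripper_force: 0.0
tool d [-0.0719 -0.0653  0.0401] rot [-0.523  -0.0166  0.0572] q [ 0.2605  0.5498 -0.2804  1.9002  0.2191  0.7221  0.9573] F [0.5405 0.9945 0.5547] grip 0.547561361007956 0.0 t 2.1
```

```bash
python3 jog.py '{"moves": [[-0.576,-0.528,0,0,0,0.029],[-0.576,-0.528,0,0,0,0.029],[0,0,0,-0.131,-0.002,0],[0,0,0,-0.131,-0.002,0],[0,0,0,-0.131,-0.002,0],[0,0,0,-0.131,-0.002,0],[0,0,0,0,0,0],[0,0,0,0,0,0]]}'
python3 - <<'E'
from h import *
import cv2
go(face(*PIN,.13),RF)
im=manip.snapshot("wrist");cv2.imwrite("pics/w1.png",cv2.resize(im[...,::-1],(768,576)))
c=cam("wrist")
for X in [face(*PIN,.046),face(*PIN,.005),face(0,0,.053),face(-.07,-.07,0)]: print(1.5*np.array(proj(c,X)))
E
```

```text
clock: 3.1
position: [0.5383, -0.1776, 0.2506]
orientation: [0.071, 0.249, 0.933, 0.249]
force: [0.9, 0.6, -0.1]
grip_width: 0.55
gripper_force: 0.0
tool d [-0.0003 -0.0206  0.0356] rot [-0.0002  0.0058  0.0056] q [ 0.9171  0.7276 -0.6889  1.8094 -0.1331  0.6481  1.5364] F [ 0.8797  0.5626 -0.1096] grip 0.5504732464296989 0.0 t 3.1
[335.9184 280.8389]
[341.3879 261.9623]
[325.8904 162.1787]
[222.863  275.2953]
```

View pics/w1.png

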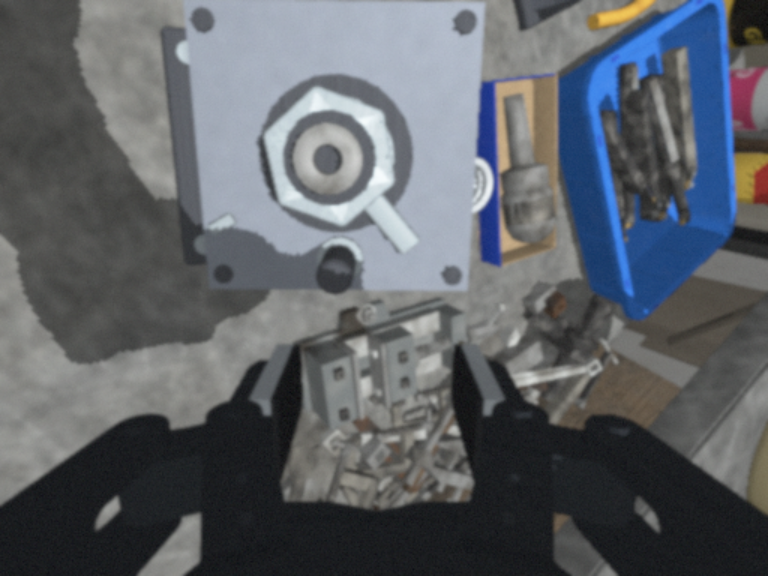

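The wrist view matches my predictions to a few pixels: collet at (327,158), pin head at about (335,272), lower corner hole at (224,274). Approaching the pin.

Scaled: -0.0206 m is -0.3296, 0.03 m is 0.48.

```bash
python3 jog.py '{"moves": [[0,-0.3296,0.32,0,0.006,0.006],[0,0,0.48,0,0,0],[0,0,0.48,0,0,0],[0,0,0.32,0,0,0],[0,0,0,0,0,0],[0,0,0,0,0,0]]}'
python3 -c "
from h import *
go(face(*PIN,.030),RF)"
```

```text
clock: 3.9
position: [0.555, -0.1514, 0.1541]
orientation: [0.068, 0.252, 0.932, 0.25]
force: [0.2, 0.2, -0.1]
grip_width: 0.548
gripper_force: 0.0
tool d [0.0008 0.0008 0.0366] rot [-0.0001  0.0021 -0.001 ] q [ 0.828   0.8754 -0.6401  1.8739 -0.1015  0.4303  1.5344] F [ 0.2352  0.2049 -0.0818] grip 0.5484064246396241 0.0 t 3.9
```

Scaled: 0.0126 m is 0.2016, 0.012 m is 0.192.

```bash
python3 jog.py '{"moves": [[0.0128,0.0128,0.2016,0,0.002,-0.001],[0,0,0.192,0,0,0],[0,0,0.192,0,0,0],[0,0,0,0,0,0],[0,0,0,0,0,0]]}'
python3 jog.py '{"moves": [[0,0,0,0,0,0],[0,0,0,0,0,0],[0,0,0,0,0,0],[0,0,0,0,0,0],[0,0,0,0,0,0],[0,0,0,0,0,0]]}' 0
python3 -c "
from h import *
go(face(*PIN,.030),RF)"
```

```text
clock: 4.53
position: [0.5631, -0.1353, 0.1217]
orientation: [0.067, 0.252, 0.932, 0.25]
force: [0.3, -0.7, 0.2]
grip_width: 0.549
gripper_force: 0.0
clock: 5.28
position: [0.5631, -0.1358, 0.1222]
orientation: [0.067, 0.253, 0.932, 0.25]
force: [-1.6, -3.2, 5.8]
grip_width: 0.216
gripper_force: 58.7
tool d [-0.0002  0.0015  0.0001] rot [ 0.0002  0.0002 -0.0027] q [ 0.7859  0.9277 -0.6227  1.8865 -0.0956  0.3573  1.5277] F [-1.6179 -3.2242  5.7583] grip 0.21647071336768578 58.74044147785753 t 5.275
```

Scaled: -0.03 m is -0.48, -0.02 m is -0.32.

```bash
python3 jog.py '{"moves": [[0,0,-0.16,0,0,0],[0,0,-0.24,0,0,0],[0,0,-0.32,0,0,0],[0,0,-0.48,0,0,0],[0,0,-0.48,0,0,0],[0,0,-0.48,0,0,0],[0,0,0,0,0,0],[0,0,0,0,0,0]]}'
python3 - <<'E'
from h import *
import cv2
xa=np.array([.9987,-.05,0])
go(np.array([.5006,.199,.2]))
p,r,s=Rt(); print(r.as_matrix())
im=manip.snapshot("wrist");cv2.imwrite("pics/w2.png",cv2.resize(im[...,::-1],(768,576)))
E
```

```text
clock: 6.28
position: [0.5285, -0.1933, 0.2382]
orientation: [0.066, 0.252, 0.932, 0.25]
force: [0.5, 0.4, -1.7]
grip_width: 0.214
gripper_force: 58.7
tool d [0.2215 0.2619 0.1961] rot  q [ 0.9465  0.7502 -0.6862  1.8103 -0.1224  0.6523  1.5578] F [ 0.4556  0.3972 -1.7479] grip 0.21439367932372624 58.66634224075824 t 6.275
[[-0.864   0.4372  0.2496]
 [ 0.5034  0.7474  0.4335]
 [ 0.0029  0.5003 -0.8659]]
```

View pics/w2.png

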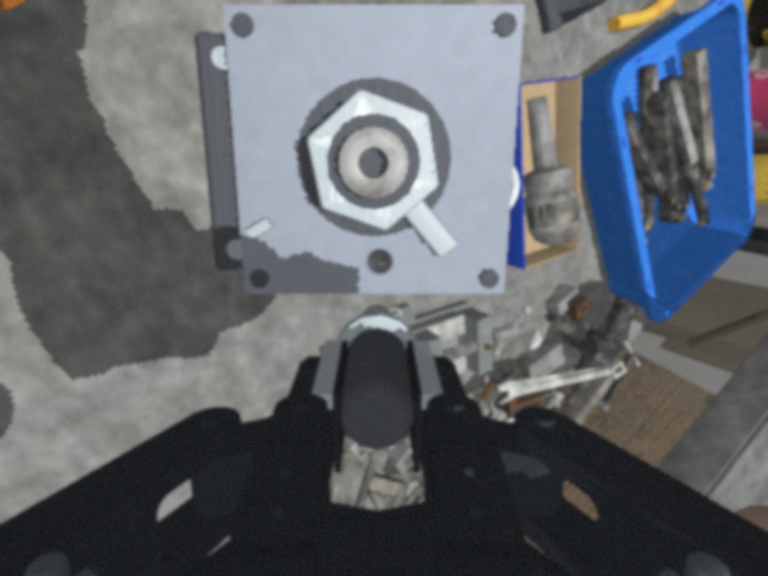

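The wrist view shows the pin between the pads and the bore empty at (380,261). Turning upright and heading for the rest.

Scaled: -0.02 m is -0.32, -0.01 m is -0.16.

```bash
python3 jog.py '{"moves": [[0,0,-0.32,0.131,0,0],[0,0,-0.16,0.131,0,0],[0,0,0,0.131,0,0],[0,0,0,0.131,0,0],[0,0,0,0,0,0]]}'
python3 - <<'E'
from h import *
RD=Ro.from_matrix(np.c_[[-.8646,.5024,0],[.5024,.8646,0],[0,0,-1]])
go(np.array([.42,.20,.25]),RD)
E
```

```text
clock: 6.95
position: [0.524, -0.2003, 0.2646]
orientation: [-0.001, 0.257, 0.967, 0.002]
force: [0.7, 0.8, -2.3]
grip_width: 0.215
gripper_force: 59.3
tool d [0.2888 0.296  0.0163] rot [ 0.0027 -0.0032  0.0074] q [ 0.4555  0.5932 -0.2822  1.7394  0.2057  0.8404  1.1327] F [ 0.6735  0.7522 -2.2977] grip 0.2151538405874162 59.26434542052448 t 6.95
```

Scaled: 0.037 m is 0.592, 0.036 m is 0.576.

```bash
python3 jog.py '{"moves": [[0.576,0.592,0,0,0,0],[0.576,0.592,0,0,0,0],[0.576,0.592,0,0,0,0],[0.576,0.592,0,0,0,0],[0.576,0.592,0,0,0,0],[0.576,0.592,0,0,0,0],[0.576,0.592,0,0,0,0],[0.576,0.592,0.16,0.003,-0.003,0.007]]}'
python3 jog.py '{"moves": [[0,0,0,0,0,0],[0,0,0,0,0,0],[0,0,0,0,0,0]]}'
python3 - <<'E'
from h import *
import cv2
RD=Ro.from_matrix(np.c_[[-.8646,.5024,0],[.5024,.8646,0],[0,0,-1]])
go(np.array([.5006,.199,.2]),RD)
w=manip.snapshot("wrist");t=manip.snapshot("top");s=manip.snapshot("scene")
c=cam("wrist")
for X in [(.5096,.1985,.08),(.4637,.2008,.08),(.5006,.199,.08)]: print(np.array(proj(c,np.array(X)))*1.0)
o=np.zeros((600,800,3),np.uint8)
o[:384,:512]=w[...,::-1]
f=lambda a,k:cv2.resize(a[...,::-1],None,fx=k,fy=k,interpolation=cv2.INTER_CUBIC)
o[:288,512:]=f(t[170:242,140:212],4)
o[312:600,512:]=f(s[150:222,190:262],4)
cv2.imwrite("pics/m3.png",o)
E
```

```text
clock: 7.95
position: [0.4226, 0.1954, 0.2554]
orientation: [-0.0, 0.266, 0.964, -0.001]
force: [0.2, -0.2, -2.5]
grip_width: 0.215
gripper_force: 59.3
clock: 8.32
position: [0.4231, 0.1929, 0.2555]
orientation: [-0.0, 0.266, 0.964, -0.002]
force: [-0.3, 0.2, -2.2]
grip_width: 0.213
gripper_force: 59.3
tool d [-0.0633  0.0452  0.0554] rot [-0.004   0.0009 -0.0127] q [-0.3619  0.4833 -0.2499  2.0198  0.192   0.6635  0.2953] F [-0.2567  0.2382 -2.2389] grip 0.21330394558357355 59.303940176032484 t 8.325
[299.8599 241.4803]
[279.2639 202.9829]
[295.9747 234.114 ]
```

View pics/m3.png

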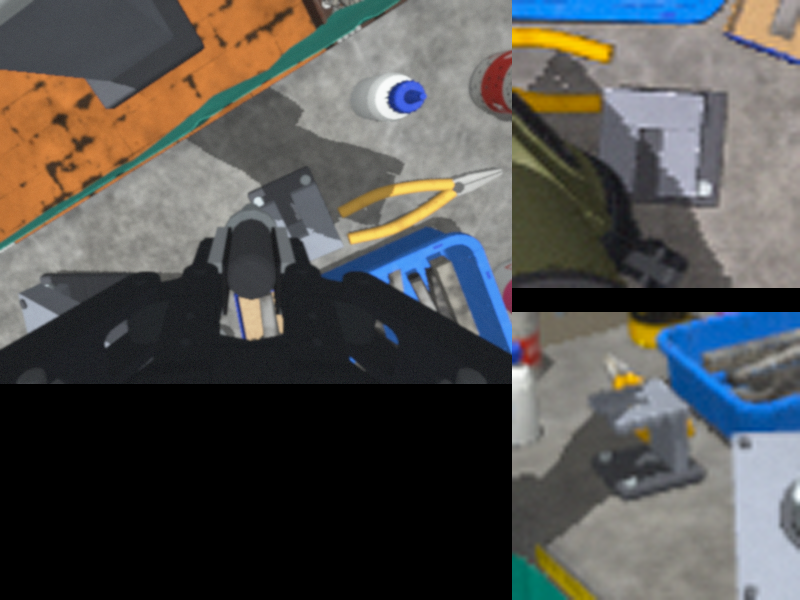

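```bash
python3 - <<'E'
from h import *
import cv2
S=cam("scene");a=cv2.imread("pics/scene0.png")
o=cv2.resize(a[160:205,200:245],None,fx=12,fy=12,interpolation=cv2.INTER_CUBIC)
d=lambda X:tuple(np.int32((np.array(proj(S,np.array(X)))-[200,160]+.5)*12))
for X in [(.5383,.2318,.08),(.5317,.1622,.08),(.4611,.1661,.08),(.4653,.237,.08),(.51,.2073,.08),(.5092,.1896,.08),(.4648,.2092,.08),(.4626,.1925,.08)]: cv2.circle(o,tuple(map(int,d(X))),3,(0,0,255),-1)
cv2.imwrite("pics/chk.png",o)
E
```

```text
(no output)
```

View pics/chk.png

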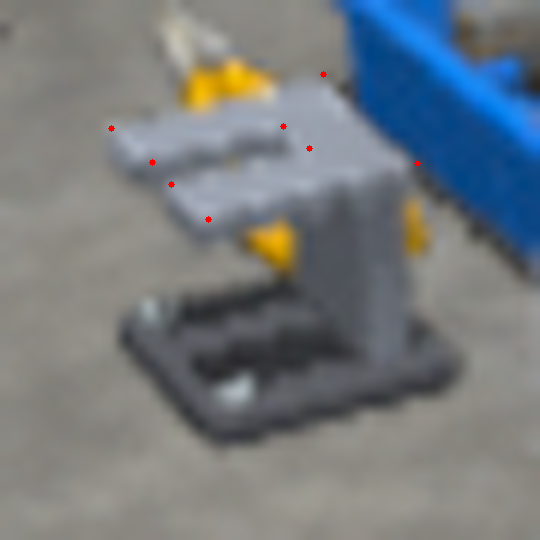

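```bash
python3 jog.py '{"moves": [[-0.248,0.176,0,0,0,0],[-0.248,0.176,0.32,0,0,0],[-0.248,0.176,0.32,0,0,-0.006],[-0.248,0.176,0.4,-0.004,0.001,-0.006],[0,0,0.4,0,0,0],[0,0,0,0,0,0],[0,0,0,0,0,0],[0,0,0,0,0,0]]}'
python3 - <<'E'
from h import *
import cv2
RD=Ro.from_matrix(np.c_[[-.8646,.5024,0],[.5024,.8646,0],[0,0,-1]])
go(np.array([.499,.1982,.112]),RD)
t=manip.snapshot("top");s=manip.snapshot("scene");w=manip.snapshot("wrist")
p=Rt()[0];S=cam("scene");T=cam("top")
f=lambda a,k:cv2.resize(a[...,::-1],None,fx=k,fy=k,interpolation=cv2.INTER_CUBIC)
o=np.zeros((480,800,3),np.uint8)
o[:,:480]=f(s[155:203,198:246],10);o[:320,480:]=f(t[180:220,155:195],8)
print([((np.array(proj(S,p-[0,0,h]))-[198,155]+.5)*10) for h in (.03,.066)])
cv2.imwrite("pics/m4.png",o)
E
```

```text
clock: 9.48
position: [0.499, 0.2015, 0.1669]
orientation: [0.001, 0.259, 0.966, 0.001]
force: [-0.7, -0.2, -2.5]
grip_width: 0.212
gripper_force: 59.3
tool d [-0.0016 -0.003   0.0549] rot [0.0029 0.0014 0.0031] q [-0.343   0.6997 -0.2082  1.91    0.2551  0.554   0.3265] F [-0.6848 -0.1532 -2.5007] grip 0.21233045841462259 59.296845621429384 t 9.475
[array([229.263 ,  31.6885]), array([234.5626, 119.9077])]
```

View pics/m4.png

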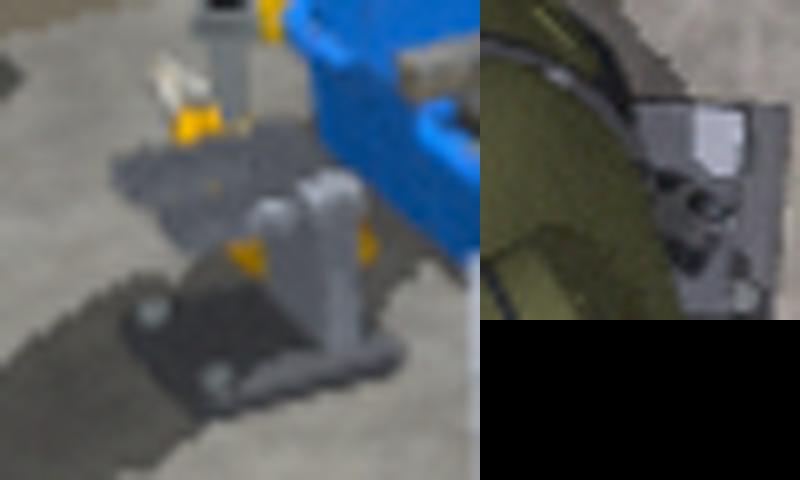

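The scene shows the shank tip at about (233,117), where the TCP axis predicts it, so the pin is held straight. Shifting 3 mm, then lowering.

Scaled: 0.01 m is 0.16, 0.008 m is 0.128.

```bash
python3 jog.py '{"moves": [[-0.0256,-0.048,0.16,0.003,0.001,0.003],[0,0,0,0,0,0],[0,0,0,0,0,0],[0,0,0.16,0,0,0],[0,0,0.128,0,0,0],[0,0,0,0,0,0],[0,0,0,0,0,0]]}'
python3 -c "
from h import *
RD=Ro.from_matrix(np.c_[[-.8646,.5024,0],[.5024,.8646,0],[0,0,-1]])
go(np.array([.499,.1982,.112]),RD)"
```

```text
clock: 10.5
position: [0.4981, 0.198, 0.1376]
orientation: [-0.001, 0.26, 0.966, -0.001]
force: [0.1, -0.1, -2.6]
grip_width: 0.21
gripper_force: 59.3
tool d [-0.0007  0.0007  0.0256] rot [-0.0021 -0.0011  0.0004] q [-0.3515  0.7468 -0.1874  1.9312  0.2725  0.4902  0.313 ] F [ 0.0815 -0.1435 -2.5619] grip 0.21000579350008733 59.255094774998724 t 10.5
```

Tip is 8 mm inside with no contact. Lowering on.

Scaled: 0.008 m is 0.128, 0.007 m is 0.112.

```bash
python3 jog.py '{"moves": [[0,0,0.128,0,0,0],[0,0,0.128,0,0,0],[0,0,0.112,0,0,0],[0,0,0,0,0,0],[0,0,0,0,0,0]]}'
python3 jog.py '{"moves": [[0,0,0.032,0,0,0],[0,0,0,0,0,0],[0,0,0,0,0,0]]}'
```

```text
clock: 11.12
position: [0.4981, 0.198, 0.1147]
orientation: [-0.001, 0.26, 0.966, -0.001]
force: [0.8, 0.9, -2.9]
grip_width: 0.214
gripper_force: 59.3
clock: 11.5
position: [0.4984, 0.1979, 0.1128]
orientation: [-0.0, 0.26, 0.966, -0.001]
force: [0.6, 1.3, -2.5]
grip_width: 0.211
gripper_force: 59.3
```

```bash
python3 jog.py '{"moves": [[0,0,0.016,0,0,0],[0,0,0,0,0,0],[0,0,0.016,0,0,0],[0,0,0,0,0,0]]}'
python3 jog.py '{"moves": [[0,0,0.016,0,0,0],[0,0,0,0,0,0]]}'
python3 jog.py '{"moves": [[0,0,0.016,0,0,0],[0,0,0,0,0,0]]}'
```

```text
clock: 12.0
position: [0.4982, 0.1979, 0.1107]
orientation: [-0.001, 0.26, 0.966, -0.001]
force: [-0.7, 1.4, -2.6]
grip_width: 0.211
gripper_force: 59.3
clock: 12.25
position: [0.4982, 0.1979, 0.1103]
orientation: [-0.0, 0.26, 0.966, -0.001]
force: [-0.3, 0.8, 4.2]
grip_width: 0.212
gripper_force: 60.2
clock: 12.5
position: [0.4982, 0.198, 0.1103]
orientation: [-0.0, 0.26, 0.966, -0.001]
force: [-3.0, -0.1, 14.0]
grip_width: 0.214
gripper_force: 61.2
```

Flange is seated at TCP z = 0.110, as expected. Back off 1 mm of command, open, then rise.

Scaled: -0.001 m is -0.016.

```bash
python3 jog.py '{"moves": [[0,0,-0.016,0,0,0],[0,0,0,0,0,0]]}'; python3 jog.py '{"moves": [[0,0,0,0,0,0],[0,0,0,0,0,0],[0,0,0,0,0,0]]}' 0.5
python3 jog.py '{"moves": [[0,0,-0.16,0,0,0],[0,0,-0.48,0,0,0],[0,0,-0.8,0,0,0],[0,0,-0.8,0,0,0],[0,0,0,0,0,0],[0,0,0,0,0,0]]}'
python3 - <<'E'
from h import *
import cv2
go(np.array([.5183,-.094,.25]),RF)
w=manip.snapshot("wrist");s=manip.snapshot("scene");c=cam("wrist")
print(proj(c,np.array([.498,.198,.126])),proj(c,np.array([.5096,.1985,.08])),proj(c,np.array([.4637,.2008,.08])))
o=np.zeros((480,800,3),np.uint8)
f=lambda a,k:cv2.resize(a[...,::-1],None,fx=k,fy=k,interpolation=cv2.INTER_CUBIC)
o[:384,:400]=w[:,80:480,::-1];o[:400,400:]=f(s[155:205,198:248],8)
cv2.imwrite("pics/m5.png",o)
E
```

```text
clock: 12.75
position: [0.4982, 0.198, 0.1103]
orientation: [-0.0, 0.26, 0.966, -0.001]
force: [-1.1, 0.7, 7.7]
grip_width: 0.216
gripper_force: 60.2
clock: 13.12
position: [0.4981, 0.1975, 0.1094]
orientation: [-0.001, 0.26, 0.966, -0.001]
force: [-0.8, -0.5, 0.6]
grip_width: 0.501
gripper_force: 0.0
clock: 13.88
position: [0.498, 0.1976, 0.2497]
orientation: [-0.001, 0.26, 0.966, -0.001]
force: [0.5, -0.5, -0.1]
grip_width: 0.501
gripper_force: 0.0
tool d [-0.164  -0.242   0.0002] rot [-0.5261 -0.0009 -0.0001] q [-0.3037  0.5784 -0.2583  1.8312  0.2047  0.7605  0.3735] F [ 0.4945 -0.5077 -0.1294] grip 0.5014652936697905 0.0 t 13.875
(np.float64(252.59158037111092), np.float64(187.2358161556821)) (np.float64(259.2881774172524), np.float64(184.17128470893394)) (np.float64(236.03864066058122), np.float64(140.1038647435097))
```

View pics/m5.png

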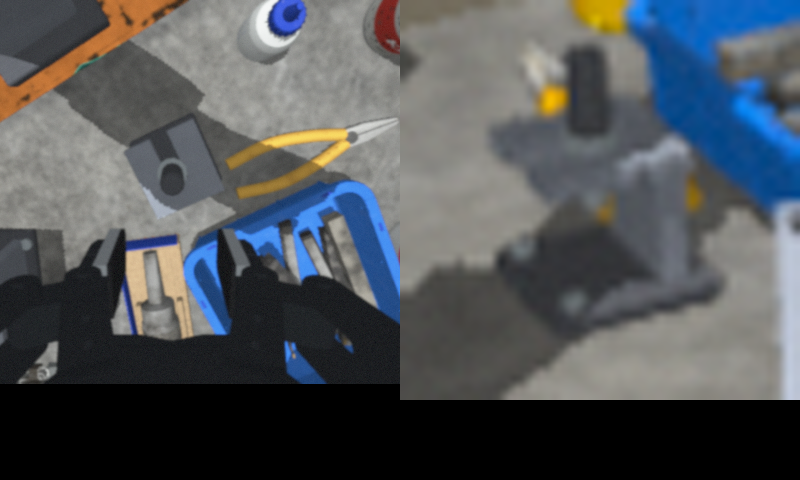

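The wrist and scene views show the pin upright with its flange flat on the fork, axis well inside the notch. Now the ring: the ear at -49° gives q≈0.34, so I'll grip flats at 71° and have room to turn in one or two grasps.

Scaled: -0.04 m is -0.64, -0.027 m is -0.432.

```bash
python3 jog.py '{"moves": [[-0.432,-0.64,0,0,0,-0.15],[-0.432,-0.64,0,0,0,-0.15],[-0.432,-0.64,0,0,0,-0.15],[-0.432,-0.64,0,0,0,-0.15],[-0.432,-0.64,0,0,0,-0.15],[0,0,0,0,0,-0.15],[0,0,0,0,0,-0.15],[0,0,0,0,0,-0.15]]}' 1.0
cat >> h.py <<'E'
def RT(th): return RF*Ro.from_rotvec([0,0,th])
E
python3 -c "
from h import *
go(face(0,0,.14),RT(-1.236))"
```

```text
clock: 14.98
position: [0.5824, -0.0223, 0.2481]
orientation: [-0.003, -0.333, 0.943, 0.0]
force: [0.1, -0.7, -1.0]
grip_width: 0.998
gripper_force: 0.0
tool d [ 0.1601 -0.0407  0.0322] rot [-0.1773 -0.4963 -0.0311] q [ 0.3156  0.6946 -0.6271  1.681   0.4866  0.9326  1.7497] F [ 0.0806 -0.7308 -1.0299] grip 0.9983654554145552 0.0 t 14.975
```

q7 falls as the tool turns +z, so flats at 10.8° give the whole turn in range. Re-aiming.

```bash
python3 jog.py '{"moves": [[0,0,0,0,0,0.175],[0,0,0,0,0,0.175],[0,0,0,0,0,0.175],[0,0,0,0,0,0.175],[0,0,0,0,0,0.175],[0,0,0,0,0,0.175],[0,0,0,0,0,0]]}'
python3 -c "
from h import *
go(face(0,0,.14),RT(-.188))"
```

```text
clock: 15.85
position: [0.5825, -0.0221, 0.2485]
orientation: [-0.002, 0.186, 0.983, -0.001]
force: [0.2, 0.5, -0.4]
grip_width: 1.0
gripper_force: 0.0
tool d [ 0.044  -0.1595  0.0327] rot [-0.5194 -0.0921 -0.0355] q [ 0.1496  0.6468 -0.3282  1.6899  0.2626  0.8532  0.9052] F [ 0.2165  0.4577 -0.4034] grip 1.0002748719529897 0.0 t 15.85
```

Scaled: -0.04 m is -0.64, 0.011 m is 0.176.

```bash
python3 jog.py '{"moves": [[0.176,-0.64,0,0,0,0],[0.176,-0.64,0,0,0,0],[0.176,-0.64,0,0,0,0],[0.176,-0.64,0,-0.13,-0.023,-0.009],[0,0,0,-0.13,-0.023,-0.009],[0,0,0,-0.13,-0.023,-0.009],[0,0,0,-0.13,-0.023,-0.009],[0,0,0,0,0,0]]}'
python3 jog.py '{"moves": [[0,0,0,0,0,0],[0,0,0,0,0,0]]}'
python3 - <<'E'
from h import *
import cv2
go(face(0,0,.034),RT(-.188))
w=manip.snapshot("wrist");c=cam("wrist")
cv2.imwrite("pics/w6.png",w[...,::-1])
for X in [face(0,0,.053),face(0,0,.042)]+[face(.0346*np.cos(a),.0346*np.sin(a),.042) for a in np.radians(-19.2+60*np.arange(6))]: print(np.round(proj(c,X),1),end=' ')
E
```

```text
clock: 16.85
position: [0.4815, -0.1578, 0.2481]
orientation: [0.091, 0.166, 0.951, 0.244]
force: [0.6, 0.3, -0.6]
grip_width: 1.002
gripper_force: 0.0
clock: 17.1
position: [0.4844, -0.1529, 0.2509]
orientation: [0.092, 0.161, 0.952, 0.243]
force: [0.4, 1.1, -0.4]
grip_width: 1.001
gripper_force: 0.0
tool d [ 0.0041 -0.0187  0.1347] rot [0.001  0.002  0.0044] q [ 1.0206  0.6975 -0.8154  1.9701 -0.0573  0.5546  1.6451] F [ 0.3565  1.0541 -0.3566] grip 1.0010570322401278 0.0 t 17.1
[227.  183.8] [227.9 180.2] [265.4 201. ] [266.  158.8] [227.2 136.4] [189.1 158.6] [191.2 200.9] [228.6 220.9]
```

View pics/w6.png

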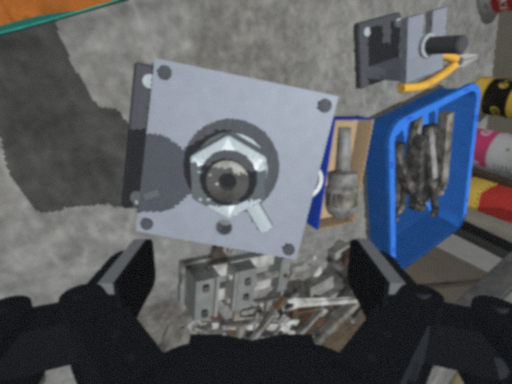

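The ring's top corner at about (228,132) and the collet at (229,181) agree with predictions within 3 px (about 2 mm). Descending onto the ring.

Scaled: 0.03 m is 0.48, 0.025 m is 0.4.

```bash
python3 jog.py '{"moves": [[0.0656,-0.2992,0,0.001,0.002,0.004],[0,0,0.48,0,0,0],[0,0,0.48,0,0,0],[0,0,0.4,0,0,0],[0,0,0,0,0,0],[0,0,0,0,0,0]]}'
python3 -c "
from h import *
go(face(0,0,.034),RT(-.188))"
```

```text
clock: 17.9
position: [0.4961, -0.1329, 0.1672]
orientation: [0.091, 0.165, 0.952, 0.243]
force: [1.1, -0.7, 0.3]
grip_width: 1.0
gripper_force: 0.0
tool d [-0.0001  0.0028  0.0507] rot [ 0.0002  0.0015 -0.0047] q [ 0.9151  0.8294 -0.7316  2.0409 -0.01    0.3388  1.6276] F [ 1.0975 -0.6993  0.3177] grip 0.9997403539514521 0.0 t 17.9
```

```bash
python3 jog.py '{"moves": [[0,0.0448,0.192,0,0.0015,-0.004],[0,0,0.24,0,0,0],[0,0,0.224,0,0,0],[0,0,0.16,0,0,0],[0,0,0,0,0,0],[0,0,0,0,0,0]]}'
python3 -c "
from h import *
go(face(0,0,.034),RT(-.188))"
```

```text
clock: 18.65
position: [0.5098, -0.1077, 0.1243]
orientation: [0.09, 0.163, 0.952, 0.243]
force: [-0.4, 0.4, -0.4]
grip_width: 1.003
gripper_force: 0.0
tool d [-0.0003 -0.0006 -0.0008] rot [ 0.0009 -0.0004 -0.0005] q [ 0.828   0.9025 -0.6843  2.0623  0.0029  0.2208  1.6112] F [-0.3558  0.3822 -0.3774] grip 1.002994216255594 0.0 t 18.65
```

```bash
python3 jog.py '{"moves": [[0,0,0,0,0,0],[0,0,0,0,0,0],[0,0,0,0,0,0],[0,0,0,0,0,0]]}' 0
python3 jog.py '{"moves": [[0,0,0,0,0,0.06],[0,0,0,0,0,0.06],[0,0,0,0,0,0]]}'
python3 -c "
from h import *
go(face(0,0,.034),RT(-.068)); print(F.T@manip.sense()['torque'])"
```

```text
clock: 19.15
position: [0.5097, -0.1082, 0.1248]
orientation: [0.091, 0.163, 0.952, 0.243]
force: [-2.7, -1.7, 5.9]
grip_width: 0.686
gripper_force: 64.5
clock: 19.52
position: [0.5097, -0.1083, 0.1247]
orientation: [0.076, 0.22, 0.94, 0.248]
force: [-2.8, -3.3, 6.7]
grip_width: 0.689
gripper_force: 64.8
tool d [-0.0002 -0.0002 -0.0002] rot [ 0.0002  0.0004 -0.0019] q [ 0.8206  0.8971 -0.6689  2.0627 -0.0549  0.2204  1.5472] F [-2.7656 -3.2633  6.7282] grip 0.6887090917058181 64.79154109954834 t 19.525
[ 0.1825  0.4196 -0.205 ]
```

```bash
python3 jog.py '{"moves": [[0,0,0,0,0,0.08],[0,0,0,0,0,0.08],[0,0,0,0,0,0.08],[0,0,0,0,0,0.08],[0,0,0,0,0,0.08],[0,0,0,0,0,0.08],[0,0,0,0,0,0.08],[0,0,0,0,0,0]]}'
python3 -c "
from h import *
go(face(0,0,.034),RT(.492)); print(F.T@manip.sense()['torque'])"
```

```text
clock: 20.52
position: [0.5092, -0.1088, 0.1243]
orientation: [0.004, 0.473, 0.842, 0.259]
force: [-3.9, -4.5, 5.0]
grip_width: 0.693
gripper_force: 64.7
tool d [-0.0001  0.0007 -0.0002] rot [-0.0003  0.0004 -0.0039] q [ 0.7811  0.8784 -0.596   2.0651 -0.3218  0.2263  1.2499] F [-3.8792 -4.4572  5.0213] grip 0.6927120239783745 64.74327564239502 t 20.525
[ 0.0718  0.4386 -0.4782]
```

```bash
python3 jog.py '{"moves": [[0,0,0,0,0,0.08],[0,0,0,0,0,0.08],[0,0,0,0,0,0.08],[0,0,0,0,0,0.08],[0,0,0,0,0,0.08],[0,0,0,0,0,0.08],[0,0,0,0,0,0.08],[0,0,0,0,0,0]]}'
python3 -c "
from h import *
go(face(0,0,.034),RT(1.052)); print(F.T@manip.sense()['torque'])"
```

```text
clock: 21.52
position: [0.5086, -0.109, 0.124]
orientation: [-0.068, 0.687, 0.679, 0.249]
force: [-5.9, -2.8, 4.0]
grip_width: 0.685
gripper_force: 64.7
tool d [ 0.0005  0.0013 -0.0002] rot [-0.0008  0.0009 -0.0044] q [ 0.7344  0.8602 -0.5133  2.0683 -0.5828  0.2494  0.9477] F [-5.8604 -2.754   4.0492] grip 0.6848055104325584 64.72150325775146 t 21.525
[-0.0347  0.6403 -0.5099]
```

```bash
python3 jog.py '{"moves": [[0,0,0,0,0,0.08],[0,0,0,0,0,0.08],[0,0,0,0,0,0.08],[0,0,0,0,0,0.08],[0,0,0,0,0,0.08],[0,0,0,0,0,0.06],[0,0,0,0,0,0]]}'
python3 -c "
from h import *
go(face(0,0,.034),RT(1.512)); print(F.T@manip.sense()['torque'])"
python3 jog.py '{"moves": [[0,0,0,0,0,0.04],[0,0,0,0,0,0.03],[0,0,0,0,0,0]]}'
python3 -c "
from h import *
go(face(0,0,.034),RT(1.582)); print(F.T@manip.sense()['torque'])"
```

```text
clock: 22.4
position: [0.5079, -0.1088, 0.1239]
orientation: [-0.123, 0.824, 0.505, 0.227]
force: [-6.8, -3.4, 3.7]
grip_width: 0.688
gripper_force: 64.8
tool d [ 0.0012  0.0016 -0.0002] rot [-0.0011  0.0016 -0.0034] q [ 0.6859  0.845  -0.4303  2.0718 -0.7855  0.2851  0.6886] F [-6.7665 -3.3868  3.6617] grip 0.6879387042510291 64.76242303848267 t 22.4
[ 0.0344  1.0041 -0.1968]
clock: 22.78
position: [0.5078, -0.1088, 0.1239]
orientation: [-0.13, 0.839, 0.479, 0.222]
force: [-7.9, -3.5, 3.3]
grip_width: 0.692
gripper_force: 64.7
tool d [ 0.0013  0.0016 -0.0002] rot [-0.0013  0.0023  0.0027] q [ 0.6775  0.8426 -0.4165  2.0723 -0.812   0.2918  0.6504] F [-7.931  -3.4537  3.3449] grip 0.6916446132953321 64.72461462020874 t 22.775
[0.0913 1.2553 1.0999]
```

```bash
python3 jog.py '{"moves": [[0,0,0,0,0,0.02],[0,0,0,0,0,0]]}'
python3 -c "
from h import *
go(face(0,0,.034),RT(1.602)); print(F.T@manip.sense()['torque'])"
python3 jog.py '{"moves": [[0,0,0,0,0,0.02],[0,0,0,0,0,0]]}'
python3 -c "
from h import *
go(face(0,0,.034),RT(1.622)); print(F.T@manip.sense()['torque'])"
```

```text
clock: 23.02
position: [0.5078, -0.1087, 0.1239]
orientation: [-0.132, 0.843, 0.472, 0.221]
force: [-8.6, -4.6, 4.7]
grip_width: 0.692
gripper_force: 65.9
tool d [ 0.0013  0.0016 -0.0002] rot [-0.0015  0.0025  0.006 ] q [ 0.6749  0.842  -0.4125  2.0723 -0.8186  0.294   0.64  ] F [-8.6422 -4.6217  4.6846] grip 0.6915293486150914 65.89180111885071 t 23.025
[0.4141 1.3859 1.8683]
clock: 23.28
position: [0.508, -0.1085, 0.1241]
orientation: [-0.134, 0.847, 0.465, 0.22]
force: [-8.1, -6.2, 4.5]
grip_width: 0.695
gripper_force: 70.1
tool d [ 0.001   0.0016 -0.0002] rot [-0.0016  0.0027  0.0113] q [ 0.6722  0.841  -0.4089  2.0721 -0.8245  0.2961  0.6304] F [-8.1185 -6.2287  4.4588] grip 0.6947436039857593 70.05073070526123 t 23.275
[0.5424 1.5073 2.9631]
```

Torque rose to about 3 N m, so the ring is hard on the stop. Opening and backing off along the axis.

Careful with the scale: shifts go in shares of 62.5 mm. That gives: -0.03 m is -0.48, -0.05 m is -0.8.

```bash
python3 jog.py '{"moves": [[0,0,0,0,0,0],[0,0,0,0,0,0],[0,0,0,0,0,0]]}' 1.0
python3 jog.py '{"moves": [[0,0,-0.32,0,0,0],[0,0,-0.48,0,0,0],[0,0,-0.8,0,0,0],[0,0,-0.8,0,0,0],[0,0,0,0,0,0],[0,0,0,0,0,0]]}'
python3 - <<'E'
from h import *
import cv2
print(Rt()[2]['position'],Rt()[2]['force'])
w=manip.snapshot("wrist");s=manip.snapshot("scene");c=cam("wrist");S=cam("scene")
a=np.radians(-150);X=face(.068*np.cos(a),.068*np.sin(a),.01);M=face(.079*np.cos(a),.079*np.sin(a),.003)
print(proj(c,X),proj(c,M),(np.array(proj(S,X))-[200,150])*4.5)
o=np.zeros((600,800,3),np.uint8)
o[:384,:512]=w[...,::-1]
cv2.imwrite("pics/w7.png",np.vstack([np.hstack([w[...,::-1],np.zeros((384,258,3),np.uint8)]),cv2.resize(s[155:203,200:370,::-1],(770,216),interpolation=cv2.INTER_CUBIC)]))
E
```

```text
clock: 23.65
position: [0.51, -0.1076, 0.1243]
orientation: [-0.135, 0.849, 0.46, 0.221]
force: [0.0, 0.3, 0.6]
grip_width: 1.0
gripper_force: 0.0
clock: 24.4
position: [0.472, -0.1718, 0.2537]
orientation: [-0.136, 0.849, 0.46, 0.221]
force: [0.2, 0.8, -0.1]
grip_width: 1.001
gripper_force: 0.0
[ 0.472  -0.1718  0.2537] [ 0.1996  0.7699 -0.1034]
(np.float64(290.84878192986935), np.float64(230.6630224245685)) (np.float64(295.7091873148986), np.float64(236.4327258040347)) [369.331  286.6002]
```

View pics/w7.png

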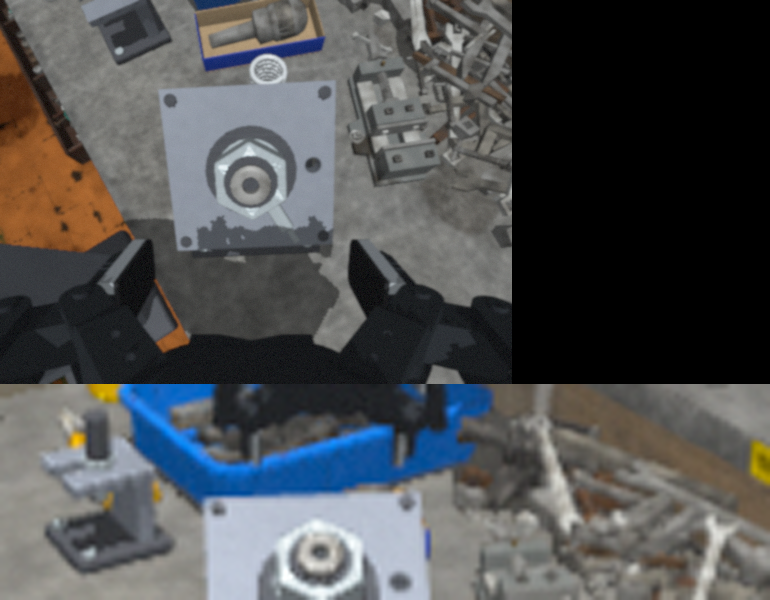

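The wrist view shows the ear running down to about (290,228), in line with the locked mark (predicted (291,231)). The scene shows the pin upright in the rest, and the arm is clear. Handing in.

```bash
python3 -c "
from station import manip
print(manip.hand_in())"
```

```text
the job is handed in; nothing more can be done
None
```

The pin hangs upright in the rest's notch, the ring is hard on its stop with its ear at the locked mark, and the job was handed in at about 24.5 s with the arm clear; no verdict came back.

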